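Trip test of a finished relay module

ROBOT

A 6-joint arm with a two-finger parallel gripper is mounted at the origin on the work surface. World frame = base frame: x ahead of the robot, y to its left, z up, the work surface at z = 0. Lengths are in m, angles in rad, forces in N, time in s.
With the tool pointing down it reaches from about 0.4 to 0.825 m from the base axis. Payload 7 kg.
Tool frame: the origin (TCP) lies on the centre line of the jaws, within the pads' length; the fingertips stand 22 mm ahead of it and the grasp point (between the pads) lies 3 mm ahead of it; z points along the fingers, y is the line along which they close (so a half turn about z gives the same grasp; the last joint's range is limited). The gripper opens to 88 mm and grips with 3 to 60 N. Pads are 19 mm wide; open, the fingers measure 130 mm over their backs; the gripper's body (78 mm by 193 mm) begins 47 mm behind the grasp point.
Start: joints at [1.411, 0.359, 0.012, 0, -1.224, -0.288], TCP at [0.292, 0.608, 0.249] pointing down, gripper open.
Joint ranges: [-3.07, 3.07], [-1.43, 2.12], [-1.02, 1.25], [-3.03, 1.67], [-3.05, -0], [-3.03, 3.03]. Speed limits (rad/s): [2.39, 2.39, 3.01, 3.14, 3.14, 3.14].

INTERFACE

Orientations are given as [roll, pitch, yaw] about the fixed x, y, z axes, in that order (R = Rz(yaw) Ry(pitch) Rx(roll)).
In Python, from station import arm gives the robot as it stands.
- The arm moves only by the tool arm_command, never from a script. Its argument "series" is one flat list of numbers, 7 for each row, row after row: the turn, a rotation vector about the tool's x, y, z each as a share of 90 degrees, from -1 to 1, then the shift along the tool's x, y, z each as a share of 0.1 m, from -1 to 1, then the opening, from 0 (shut) to 1 (fully open). A call has 1 to 8 rows; each row is the pose to reach, as a shift and turn from the pose commanded when the call began, along the tool's axes at that moment; what a row does not reach only later rows make up. A row lasts 1/8 s, in which the tool goes at most 62.5 mm and 10.7 degrees, less where a joint would pass 70% of its speed; a pose out of reach is approached as far as the arm can. A call with a number of a shift or a turn outside -1 to 1 is refused whole. A call with a gripper value outside its range is refused whole. The fingers move at their own pace and stop on an object; "force" is the grip in N (left out, the last holds). Time passes only in rows, so rows that repeat a pose let the fingers close. It gives the time, the measured TCP pose, the force, the opening and the grip force at its end, in the units of the state.
- arm.get_state(): the state, without advancing time (a new reading comes with each control period).
- arm.grab_frame(name): name is "scene" or "top" or "wrist"; returns the picture (400x640x3 uint8, blue, green, red); there is no depth.
- arm.camera_model(name): a dict with "fovy" (degrees; the focal length in pixels is half the picture's height over the tangent of half this angle, whatever the lens; pixels are square), "cx", "cy" (the principal point, pixels), "pose" (4x4, takes a point from camera to world coordinates). Camera axes: x right, y down, z forward; pixel columns grow to the right and rows downward; lengths in m; the calibration is good to about 2 mm. A picture is of the moment at which its call begins: read the wrist's pose just before it. camera_model takes no time and is no camera call; for the wrist camera it gives the pose at the moment of the call.
- arm.job_done(): hands the job in; it is judged then, once.
The state is a dict: "t": time; "q": joint angles; "qd": joint speeds; "joint_efforts": joint torques, N m; "eef_pos": TCP position; "ee_rot": TCP orientation; "force": force on the tool from outside, world axes, zero at the start; "moment": the same for the moment, N m; "width": finger opening in m; "gripper_force": force on a finger pad.
Only numpy, scipy, OpenCV 4.12 (cv2) and the standard library are available. Lean on these libraries where they do the work, as an engineer would, in place of code of your own. Each camera call takes 0.05 s, during which the arm holds its last target. There are 200 camera calls.

TASK

Take the white module out of the black cradle by its protruding end, lay it down flat on the open bench and let go, then take it again across its middle and lay it all the way down in the nest of the grey test fixture with its green end towards the hood's hinge. Lower the orange hood fully closed over it, press the red test button so that the trip lever drops, and then lift the lever back up to its upright rest. Do not disturb the spool, the jar or the bottle.

Things in the scene. Friction and masses are not known exactly. Their poses are not given: they have to be found in the camera images.
- module: White plastic box, 140 x 50 x 40 mm (x, y, z), about 0.22 kg, with a green connector end at +x (last 18 mm) and a black band near the -x end. Origin: centre of its underside. It starts lying in the cradle, green end inside, its -x end sticking 52 mm out of the cradle's mouth.
- module_green_end (a point): Centre of the module's green end face, 70 mm along its +x from its origin, 20 mm above its underside.
- cradle: Fixed black cradle, open on top and in front: 100 mm deep (x from 0 to 100), 80 mm wide, 48 mm high, floor 8 mm thick, side walls 11 mm thick (58 mm apart), back wall 10 mm. Origin: on the bench under the centre of its mouth; +x points into it. Its walls are as high as the module in it: only the protruding end can be gripped (across the 50 mm width).
- cradle_seat (a point): Where the module's origin starts: on the cradle's floor, 18 mm inside the mouth.
- fixture: Fixed grey test fixture, 164 mm deep (x) and about 286 mm wide (y), on the bench. Origin: under its centre; +x points away from the robot. Its +y half is a hooded nest, its -y half a deck 45 mm high with the blue relay housing (75 x 100 mm, top at 78 mm, y from -98 to +2 mm), the button on top of it and the lever beside it at y = -115 mm.
- nest (a point): Centre of the nest's floor, 16 mm above the bench; axes as the fixture's. Pocket 148 (x) by 56 mm (y), for the module lying along x, green end to +x (hinge side). Black corner blocks 36 mm high beside its ends (|x| 36 to 74, |y| 28 to 60 mm); between them (|x| below 36 mm) finger bays 32 mm wide on both sides. Outer walls' rim 60 mm above the bench.
- hood (a joint): Angle of the orange hood (flat panel 164 x 130 x 8 mm, clear window, with a black tab 17 mm long at the middle of its front edge), hinged on the nest's far (+x) rim: 0 = lying closed on the rim, positive = open, about 1.7 = standing up. A stiff hinge: it stays where it is left and takes about 2 N at the edge to turn.
- hood_hinge (a point): Middle of the hood's hinge line (along the fixture's y), 60 mm above the bench.
- hood_edge (a point): Middle of the hood's free front edge, 164 mm from the hinge; moves with the hood.
- test_button (a joint): How far the red test button is pressed, m: 0 = out, 0.008 = fully down (about 5 N); the lever trips at about 0.005. Springs back.
- button_top (a point): Centre of the top face of the round red test button (32 mm diameter), 90 mm above the bench; it is pressed straight down.
- trip_lever (a joint): Angle of the trip lever, rad: 0 = up, at rest 12 degrees beyond vertical (leaning to the fixture's +x), 1.43 = dropped towards the fixture's -x, 20 degrees above level. Over 0.21 its own weight pulls it down, below that back to 0.
- lever_pivot (a point): Pivot of the trip lever, 62 mm above the bench; it turns about the fixture's y.
- lever_knob (a point): Centre of the red knob at the lever's end, 95 mm from the pivot: a roller of 26 mm diameter, 26 mm wide along the fixture's y, free on both sides. The deck below is 45 mm above the bench.
- solder_spool: Bystander: metal spool, 68 mm diameter, 55 mm high. Origin: centre of its underside.
- flux_jar: Bystander: white jar with blue cap, 72 mm diameter, 75 mm high. Origin: centre of its underside.
- cleaner: Bystander: pink bottle with green cap, 66 mm diameter, 150 mm high. Origin: centre of its underside.

How it is judged:
By the outcome, as a careful person would: the job done as asked, in the order asked, and still so for the second after the job is handed in, with the robot touching nothing.
It also fails if it takes over 72 s, if anything falls off the work surface, if the arm or the gripper's body presses on something with over 40 N, if the wrist force passes 120 N, or if a joint passes its speed limit or range.

## Working session

There is one attempt and no reset: what is moved stays moved. The work goes in short steps, Python scripts to look and compute and a tool call to move; the robot and the scene stay as the last step left them, time stands still between calls to the robot, and variables do not carry over. Pictures are saved under pics/ and viewed, at most 10 in all, crops included, and the job is handed in when it is done.

Besides the shell and the picture viewer there is one more tool, called after "Request:" as name(argument=value, ...) on one line, values as JSON. arm_command: Moves the arm, as the interface text tells. Its arguments: {"type":"object","properties":{"series":{"type":"array"},"force":{"type":"number"}},"required":["series"]}

```bash
mkdir -p pics; ls
python3 - <<'E'
from station import arm
import cv2,numpy as np
s=arm.get_state();print(s)
for n in ("scene","top"):
    f=arm.grab_frame(n);cv2.imwrite(f"pics/{n}0.png",f)
    m=arm.camera_model(n);print(n,m)
E
```

```text
pics
{'t': 0.0, 'q': array([ 1.41112098e+00,  3.59406579e-01,  1.10776693e-02, -3.35458796e-04,
       -1.22408925e+00, -2.88111068e-01]), 'qd': array([ 0.00154444, -0.00053902, -0.00034926,  0.00035637,  0.00026616,
       -0.00079449]), 'joint_efforts': array([-1.11808067e-04, -5.82728577e+01,  2.93045461e+01,  6.99710771e+00,
        6.76569500e-03, -1.66954387e-04]), 'eef_pos': array([0.29208141, 0.60804759, 0.24762075]), 'ee_rot': array([ 3.13994806e+00, -1.58519411e-04, -4.47900535e-01]), 'force': array([0.20143537, 0.05912509, 0.21523684]), 'moment': array([0.01935717, 0.04071939, 0.02302429]), 'gripper_force': 0.0, 'width': 0.08778929037618448}
scene {'fovy': 43.498378644065895, 'cx': 327.6965856454236, 'cy': 192.1236321080613, 'pose': array([[ 0.13347519,  0.71336523, -0.68796397,  1.71638183],
       [ 0.99104966, -0.09763441,  0.091039  , -0.12594249],
       [-0.0022249 , -0.69395791, -0.72001214,  1.2517207 ],
       [ 0.        ,  0.        ,  0.        ,  1.        ]])}
top {'fovy': 54.913875892854065, 'cx': 325.23672651200445, 'cy': 199.2474974384577, 'pose': array([[ 0.02891409, -0.98455434,  0.17267521,  0.41671883],
       [-0.99940773, -0.03169909, -0.01339229,  0.0176142 ],
       [ 0.01865909, -0.17218571, -0.98488777,  1.25473738],
       [ 0.        ,  0.        ,  0.        ,  1.        ]])}
```

View pics/top0.png

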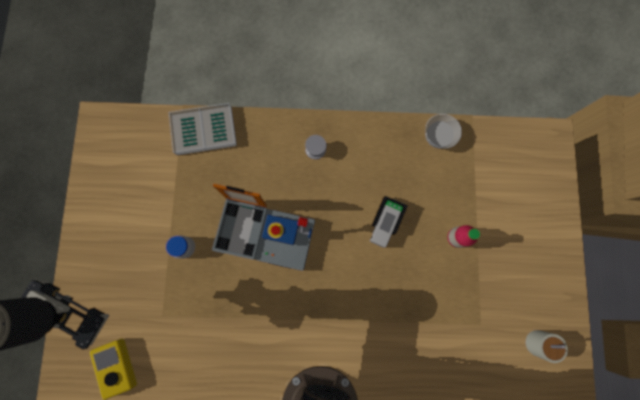

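View pics/scene0.png

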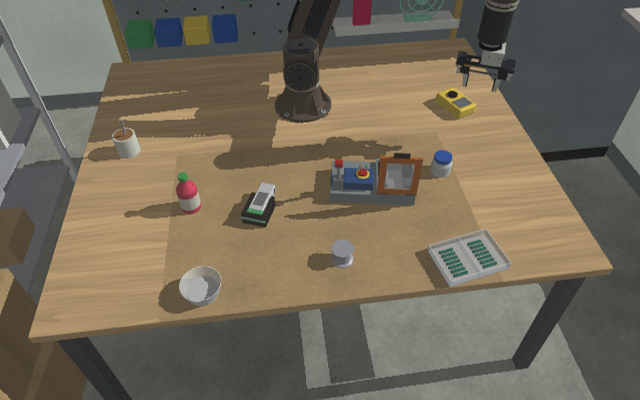

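```bash
cat > h.py <<'E'
from station import arm
import cv2,numpy as np
from scipy.spatial.transform import Rotation as Ro
def ray(m,u,v):
    f=200/np.tan(np.radians(m['fovy'])/2); P=m['pose']
    return P[:3,3],P[:3,:3]@np.array([(u-m['cx'])/f,(v-m['cy'])/f,1])
def onz(m,u,v,z):
    o,d=ray(m,u,v); return o+d*(z-o[2])/d[2]
def proj(m,p):
    f=200/np.tan(np.radians(m['fovy'])/2); P=m['pose']
    c=P[:3,:3].T@(np.array(p)-P[:3,3]); return np.array([m['cx']+f*c[0]/c[2],m['cy']+f*c[1]/c[2]])
def tool():
    s=arm.get_state(); return s['eef_pos'],Ro.from_euler('xyz',s['ee_rot'])
def delta(p,rpy,cmd=None):
    """shift and turn numbers to pose (p,rpy) from cmd pose (or measured)"""
    if cmd is None: P,R=tool()
    else: P,R=np.array(cmd[0]),Ro.from_euler('xyz',cmd[1])
    rv=(R.inv()*Ro.from_euler('xyz',rpy)).as_rotvec()/(np.pi/2)
    return np.round(rv,3),np.round(R.inv().apply(np.array(p)-P)/0.1,3)
def wrist(name):
    m=arm.camera_model("wrist"); f=arm.grab_frame("wrist"); cv2.imwrite(f"pics/{name}.png",f); return m,f
E
python3 - <<'E'
from h import *
m=arm.camera_model("top")
for n,u,v,z in [("fix corner front-left",213,250,.06),("fix front right",305,270,.045),("button",276,230,.09),("knob",303,222,.155),("mod far",397,205,.048),("mod near",381,245,.048),("hinge l",217,203,.06),("hood top r",263,205,.06),("spool",316,147,.055),("jar",177,246,.075),("cleaner cap",474,235,.15)]:
    print(n,onz(m,u,v,z).round(3))
w=arm.camera_model("wrist");print(w['fovy'],w['cx'],w['cy']);P,R=tool()
T=np.eye(4);T[:3,:3]=R.as_matrix();T[:3,3]=P;print((np.linalg.inv(T)@w['pose']).round(3))
E
```

```text
fix corner front-left [0.457 0.341 0.06 ]
fix front right [0.405 0.057 0.045]
button [0.522 0.148 0.09 ]
knob [0.541 0.065 0.155]
mod far [ 0.617 -0.228  0.048]
mod near [ 0.489 -0.177  0.048]
hinge l [0.603 0.34  0.06 ]
hood top r [0.602 0.196 0.06 ]
spool [0.798 0.036 0.055]
jar [0.466 0.446 0.075]
cleaner cap [ 0.519 -0.43   0.15 ]
63.287858571039955 311.82707282880796 202.29455611047982
[[ 0.    -0.968 -0.252  0.069]
 [ 1.    -0.     0.001 -0.001]
 [-0.001 -0.252  0.968 -0.136]
 [ 0.     0.     0.     1.   ]]
```

Request:
arm_command(series=[0,0,-0.17,0.72,0.63,-0.82,1,0,0,-0.17,0.72,0.63,-0.82,1,0,0,-0.17,0.72,0.63,-0.82,1])

```text
t: 0.48
eef_pos: [0.3316, 0.5192, 0.3352]
ee_rot: [-3.135, -0.002, -0.182]
force: [-0.6, 0.4, -0.6]
width: 0.0879
gripper_force: 0.0
```

Request:
arm_command(series=[0,0,0,0.65,0.97,-0.13,1,0,0,0,0.65,0.97,-0.13,1,0,0,0,0.65,0.97,-0.13,1])

```text
t: 0.85
eef_pos: [0.3773, 0.4108, 0.3443]
ee_rot: [-3.141, -0.0, -0.184]
force: [-0.7, 0.5, 0.5]
width: 0.0875
gripper_force: 0.0
```

Request:
arm_command(series=[0,0,0,0.65,0.97,-0.13,1,0,0,0,0.65,0.97,-0.13,1,0,0,0,0.65,0.97,-0.13,1])

```text
t: 1.23
eef_pos: [0.4237, 0.3044, 0.3568]
ee_rot: [-3.141, -0.0, -0.184]
force: [-0.5, 0.8, -0.6]
width: 0.0877
gripper_force: 0.0
```

Request:
arm_command(series=[0,0,0,0.65,0.97,-0.13,1,0,0,0,0.65,0.97,-0.13,1,0,0,0,0.65,0.97,-0.13,1,0,0,0,0.65,0.97,-0.13,1,0,0,0,0.65,0.97,-0.13,1])

```text
t: 1.85
eef_pos: [0.4691, 0.2004, 0.369]
ee_rot: [3.141, 0.001, -0.179]
force: [0.3, -0.0, 0.7]
width: 0.0878
gripper_force: 0.0
```

Run:
```python
from h import *
print(arm.get_state()['q'].round(3),tool()[0].round(4),arm.get_state()['ee_rot'].round(4))
m,f=wrist("w1"); np.save("w1.npy",m['pose']); print(m['pose'].round(3))
```

```text
[ 0.789  0.026 -0.137 -0.    -1.409  0.602] [0.4691 0.2004 0.369 ] [ 3.141e+00  7.000e-04 -1.794e-01]
[[-0.178 -0.952 -0.249  0.537]
 [-0.984  0.173  0.044  0.188]
 [ 0.002  0.253 -0.967  0.505]
 [ 0.     0.     0.     1.   ]]
```

View pics/w1.png

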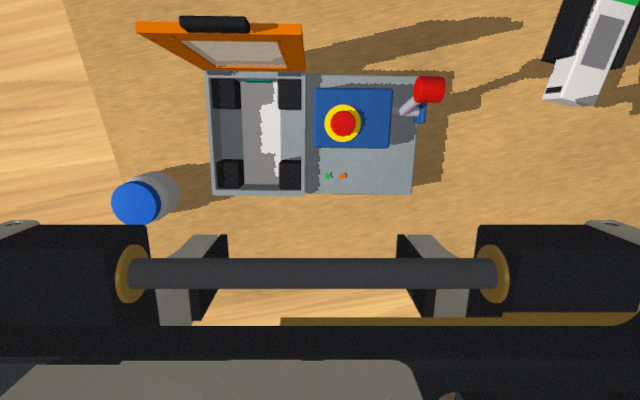

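```bash
python3 - <<'E'
from h import *
m=arm.camera_model("wrist");m['pose']=np.load("w1.npy");f=cv2.imread("pics/w1.png");h=cv2.cvtColor(f,cv2.COLOR_BGR2HSV)
H,S,V=[h[...,i].astype(int) for i in range(3)]
red=((H<8)|(H>172))&(S>150)&(V>80)
n,l,st,c=cv2.connectedComponentsWithStats(red.astype(np.uint8))
for i in range(1,n):
    if st[i,4]>100: print("red",st[i],c[i].round(1),onz(m,*c[i],.09).round(4),onz(m,*c[i],.155).round(4))
yel=(H>18)&(H<35)&(S>180)&(V>120);yel[230:]=0;yel[:, :300]=0;yel[:,400:]=0
ys=cv2.findNonZero(yel.astype(np.uint8));(c,r)=cv2.minEnclosingCircle(ys);print("yel",c,r)
bl=(H>95)&(H<125)&(S>100);bl=bl.astype(np.uint8);bl[:,:300]=0
n,l,st,c=cv2.connectedComponentsWithStats(bl)
i=1+st[1:,4].argmax();cs=max(cv2.findContours((l==i).astype(np.uint8),0,2)[0],key=cv2.contourArea)
b=cv2.boxPoints(cv2.minAreaRect(cs));
for p in b: print("blue",p.round(1),onz(m,*p,.078).round(4))
g=cv2.cvtColor(f,cv2.COLOR_BGR2GRAY).astype(int)
print("row150",[(u,g[150,u]) for u in range(200,312,2)])
print("col340 down",[(v,g[v,340]) for v in range(183,202)])
print("col260 down",[(v,g[v,260]) for v in range(176,202)])
print("row160 right",[(u,g[160,u]) for u in range(402,422)])
E
python3 - <<'E'
import cv2
f=cv2.imread("pics/w1.png");cv2.imwrite("pics/w1c.png",cv2.resize(f[10:210,195:455],None,fx=3,fy=3,interpolation=cv2.INTER_CUBIC)[:600])
E
```

```text
red [413  76  33  27 790] [428.8  89. ] [0.5443 0.0424 0.09  ] [0.5431 0.0653 0.155 ]
red [331 111  24  25 466] [342.6 122.9] [0.5235 0.1514 0.09  ] [0.5256 0.1572 0.155 ]
yel (342.463623046875, 122.91818237304688) 18.263912200927734
blue [313. 147.] [0.4999 0.1929 0.078 ]
blue [313.  88.] [0.5714 0.18   0.078 ]
blue [392.  88.] [0.5539 0.0832 0.078 ]
blue [392. 147.] [0.4815 0.0917 0.078 ]
row150 [(200, np.int64(165)), (202, np.int64(168)), (204, np.int64(168)), (206, np.int64(165)), (208, np.int64(160)), (210, np.int64(148)), (212, np.int64(134)), (214, np.int64(70)), (216, np.int64(68)), (218, np.int64(68)), (220, np.int64(68)), (222, np.int64(85)), (224, np.int64(88)), (226, np.int64(90)), (228, np.int64(89)), (230, np.int64(90)), (232, np.int64(89)), (234, np.int64(89)), (236, np.int64(91)), (238, np.int64(88)), (240, np.int64(89)), (242, np.int64(89)), (244, np.int64(128)), (246, np.int64(131)), (248, np.int64(132)), (250, np.int64(129)), (252, np.int64(132)), (254, np.int64(128)), (256, np.int64(129)), (258, np.int64(130)), (260, np.int64(129)), (262, np.int64(217)), (264, np.
[... 1271 characters left out ...]
int64(112)), (191, np.int64(148)), (192, np.int64(149)), (193, np.int64(148)), (194, np.int64(148)), (195, np.int64(149)), (196, np.int64(157)), (197, np.int64(160)), (198, np.int64(159)), (199, np.int64(164)), (200, np.int64(162)), (201, np.int64(156))]
row160 right [(402, np.int64(144)), (403, np.int64(147)), (404, np.int64(143)), (405, np.int64(145)), (406, np.int64(142)), (407, np.int64(141)), (408, np.int64(140)), (409, np.int64(140)), (410, np.int64(141)), (411, np.int64(145)), (412, np.int64(141)), (413, np.int64(125)), (414, np.int64(99)), (415, np.int64(92)), (416, np.int64(97)), (417, np.int64(95)), (418, np.int64(96)), (419, np.int64(92)), (420, np.int64(96)), (421, np.int64(93))]
```

View pics/w1c.png

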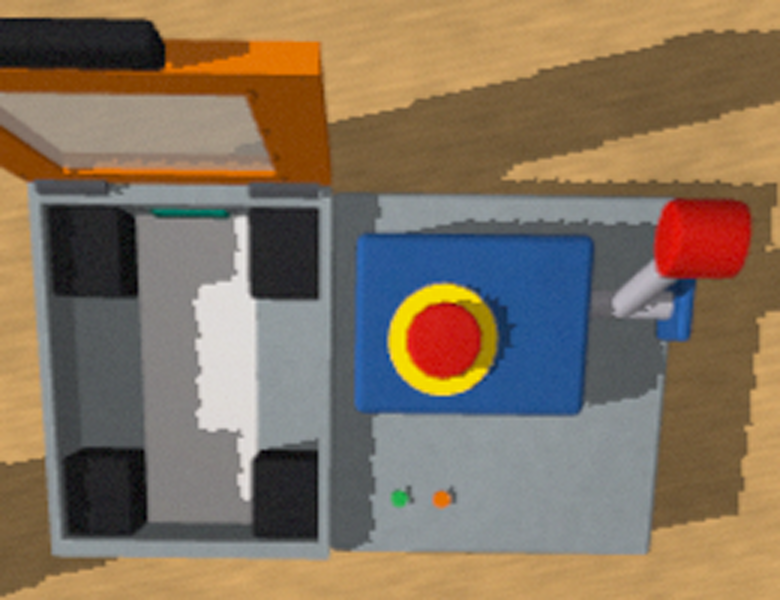

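Run:
```python
from h import *
m=arm.camera_model("wrist");m['pose']=np.load("w1.npy")
yaw=-.18;R=np.array([[np.cos(yaw),-np.sin(yaw)],[np.sin(yaw),np.cos(yaw)]])
B=onz(m,342.5,122.9,.09)[:2]
def F(n,cx,cy,*zs):
    for z in zs:
        p=onz(m,cx/3+195-.33,cy/3+10-.33,z)[:2]; print(n,z,p.round(4),"rel button in fixture axes",(R.T@(p-B)*1000).round(1))
F("rim FL",52,554,.06);F("rim FR",328,557,.06);F("rim BL",30,184,.06);F("rim BR",330,186,.06)
F("deck FR",648,551,.045);F("deck BR",681,197,.045)
for z in(.036,.052): F("TL blk BR",137,297,z);F("TR blk BL",250,297,z);F("BL blk TR",146,450,z);F("BR blk TL",254,450,z);F("TL blk TR",137,207,z);F("BL blk BR",146,535,z)
F("floor L top",137,215,.016);F("house FL",358,410,.078);F("house FR",581,413,.078);F("house BL",358,236,.078)
```

```text
rim FL 0.06 [0.4588 0.3446] rel button in fixture axes [-98.3 178.4]
rim FR 0.06 [0.4343 0.2175] rel button in fixture axes [-99.7  49. ]
rim BL 0.06 [0.6178 0.3125] rel button in fixture axes [ 64.  175.3]
rim BR 0.06 [0.5942 0.1867] rel button in fixture axes [63.3 47.3]
deck FR 0.045 [0.406  0.0653] rel button in fixture axes [-100.2 -105.8]
deck BR 0.045 [0.564  0.0344] rel button in fixture axes [  60.8 -107.9]
TL blk BR 0.036 [0.566  0.2833] rel button in fixture axes [ 18.2 137.2]
TR blk BL 0.036 [0.5567 0.2318] rel button in fixture axes [18.3 85. ]
BL blk TR 0.036 [0.4964 0.2955] rel button in fixture axes [-52.5 136.8]
BR blk TL 0.036 [0.4871 0.2444] rel button in fixture axes [-52.5  84.9]
TL blk TR 0.036 [0.6042 0.2741] rel button in fixture axes [ 57.4 135.1]
BL blk BR 0.036 [0.4556 0.3051] rel button in fixture axes [-94.3 139. ]
TL blk BR 0.052 [0.565 0.28 ] rel button in fixture axes [ 17.8 133.9]
TR blk BL 0.052 [0.556  0.2303] rel button in fixture axes [17.9 83.4]
BL blk TR 0.052 [0.4977 0.2918] rel button in fixture axes [-50.5 133.5]
BR blk TL 0.052 [0.4888 0.2425] rel button in fixture axes [-50.5  83.3]
TL blk TR 0.052 [0.6019 0.2712] rel button in fixture axes [ 55.6 131.8]
BL blk BR 0.052 [0.4584 0.3012] rel button in fixture axes [-90.8 135.6]
floor L top 0.016 [0.6036 0.2786] rel button in fixture axes [ 56.  139.4]
house FL 0.078 [0.5005 0.1915] rel button in fixture axes [-29.8  35.2]
house FR 0.078 [0.4819 0.0965] rel button in fixture axes [-31.1 -61.6]
house BL 0.078 [0.5708 0.1789] rel button in fixture axes [41.6 35.4]
```

Request:
arm_command(series=[0,0,0,0.19,0.91,0.17,1,0,0,0,0.19,0.91,0.17,1])

```text
t: 2.15
eef_pos: [0.4711, 0.1056, 0.3519]
ee_rot: [3.141, 0.001, -0.179]
force: [-0.9, 0.6, 0.4]
width: 0.088
gripper_force: 0.0
```

Request:
arm_command(series=[0,0,0,0.19,0.91,0.17,1,0,0,0,0.19,0.91,0.17,1])

```text
t: 2.4
eef_pos: [0.4736, 0.0122, 0.3351]
ee_rot: [3.141, 0.0, -0.18]
force: [0.4, 0.2, 0.4]
width: 0.0879
gripper_force: 0.0
```

Request:
arm_command(series=[0,0,0,0.19,0.91,0.17,1,0,0,0,0.19,0.91,0.17,1])

```text
t: 2.65
eef_pos: [0.4761, -0.0808, 0.3179]
ee_rot: [3.141, 0.001, -0.18]
force: [0.7, 0.4, -0.1]
width: 0.0878
gripper_force: 0.0
```

Request:
arm_command(series=[0,0,0,0.19,0.91,0.17,1,0,0,0,0.19,0.91,0.17,1,0,0,0,0.19,0.91,0.17,1,0,0,0,0.19,0.91,0.17,1])

```text
t: 3.15
eef_pos: [0.479, -0.1719, 0.3015]
ee_rot: [-3.142, 0.0, -0.18]
force: [-0.0, -0.9, 0.3]
width: 0.088
gripper_force: 0.0
```

Run:
```python
from h import *
s=arm.get_state();print(s['t'],s['q'].round(3),s['eef_pos'].round(4),s['ee_rot'].round(4))
m,f=wrist("w2"); np.save("w2.npy",m['pose'])
h=cv2.cvtColor(f,cv2.COLOR_BGR2HSV);H,S,V=[h[...,i].astype(int) for i in range(3)]
gr=((H>45)&(H<80)&(S>100)).astype(np.uint8);
n,l,st,c=cv2.connectedComponentsWithStats(gr)
for i in range(1,n):
    if st[i,4]>60: print("green",st[i],c[i].round(1),onz(m,*c[i],.048).round(4))
wh=((S<40)&(V>150)).astype(np.uint8);wh[225:]=0
n,l,st,c=cv2.connectedComponentsWithStats(wh)
for i in range(1,n):
    if st[i,4]>300: print("white",st[i],c[i].round(1),onz(m,*c[i],.048).round(4))
```

```text
3.15 [ 0.042  0.05  -0.261 -0.    -1.259  1.349] [ 0.479  -0.1719  0.3015] [-3.1415e+00  2.0000e-04 -1.8030e-01]
green [308  36  48  27 712] [331.3  48.9] [ 0.6151 -0.2186  0.048 ]
green [ 576   72   49   37 1466] [600.1  90.3] [ 0.5175 -0.5125  0.048 ]
white [ 287   54   63  115 3029] [316.  115.2] [ 0.5485 -0.1895  0.048 ]
white [ 488   69   40   57 1205] [504.2  98.8] [ 0.5277 -0.4048  0.048 ]
white [ 16 138  99  14 724] [ 56.1 142.2] [0.5732 0.1181 0.048 ]
white [ 38 211  78  13 374] [ 81.6 219.5] [0.4767 0.1225 0.048 ]
```

View pics/w2.png

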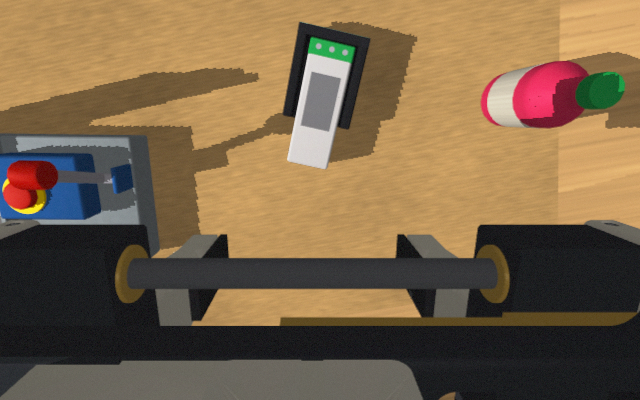

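Run:
```python
from h import *
m=arm.camera_model("wrist");m['pose']=np.load("w2.npy");f=cv2.imread("pics/w2.png")
h=cv2.cvtColor(f,cv2.COLOR_BGR2HSV);H,S,V=[h[...,i].astype(int) for i in range(3)]
k=(((S<60)&(V>85))|((H>45)&(H<80)&(S>100))).astype(np.uint8);k[175:]=0;k[:,:280]=0;k[:,380:]=0
k=cv2.morphologyEx(k,cv2.MORPH_CLOSE,np.ones((5,5)));k=cv2.morphologyEx(k,cv2.MORPH_OPEN,np.ones((5,5)))
cs=max(cv2.findContours(k,0,2)[0],key=cv2.contourArea)
b=cv2.boxPoints(cv2.minAreaRect(cs));print(b.round(1))
L=[];Rr=[]
for v in range(60,150,5):
    u=np.nonzero(k[v])[0];L.append(onz(m,u[0]-.5,v,.048)[:2]);Rr.append(onz(m,u[-1]+.5,v,.048)[:2])
for e in(L,Rr):
    e=np.array(e);p=np.polyfit(e[:,0],e[:,1],1);r=np.std(np.polyval(p,e[:,0])-e[:,1]);print("slope",p.round(4),np.arctan(p[0]).round(4),r.round(4))
for p in b: print(onz(m,*p,.048).round(4))
u=int(np.array(b)[:,0].mean());print([(v,int(V[v,307]),int(S[v,307])) for v in range(150,172)])
print([(v,int(H[v,333]),int(S[v,333])) for v in range(32,48)])
```

```text
[[285.  160.8]
 [310.1  35.6]
 [356.   44.8]
 [331.  170. ]]
slope [-0.4034  0.0575] -0.3834 0.0003
slope [-0.4164  0.0107] -0.3946 0.0004
[ 0.5031 -0.1437  0.048 ]
[ 0.6324 -0.198   0.048 ]
[ 0.6143 -0.2461  0.048 ]
[ 0.4823 -0.1961  0.048 ]
[(150, 215, 6), (151, 218, 11), (152, 218, 8), (153, 217, 7), (154, 215, 7), (155, 215, 5), (156, 214, 8), (157, 217, 9), (158, 215, 8), (159, 217, 11), (160, 216, 11), (161, 215, 12), (162, 216, 9), (163, 216, 11), (164, 210, 15), (165, 199, 36), (166, 201, 129), (167, 195, 133), (168, 202, 131), (169, 201, 132), (170, 194, 133), (171, 194, 130)]
[(32, 140, 18), (33, 113, 47), (34, 135, 40), (35, 140, 18), (36, 114, 31), (37, 163, 40), (38, 135, 37), (39, 126, 30), (40, 128, 36), (41, 66, 172), (42, 69, 191), (43, 69, 194), (44, 69, 202), (45, 69, 183), (46, 68, 133), (47, 72, 36)]
```

Run:
```python
from h import *
m=arm.camera_model("wrist");m['pose']=np.load("w2.npy")
a=onz(m,333,40.5,.048);b=onz(m,307,164.5,.048);print(a,b,np.linalg.norm(a-b))
yaw=-.389;d=np.array([np.cos(yaw),np.sin(yaw),0]);
# centreline y=-.41x+.0341 ; take origin midpoint of ends, snapped
mid=(a+b)/2; mid[1]=-.41*mid[0]+.0341; print("mid",mid)
g=mid-.045*d; print("grasp",g)
P,R=tool()
for z in (.12,.036): print(delta([g[0],g[1],z],[np.pi,0,yaw]))
# hood angle: ray to hood top right outer corner in w1 vs plane fixture
m1=dict(m);m1['pose']=np.load("w1.npy");o,dd=ray(m1,302.3,24)
y=-.19;ex=np.array([np.cos(y),np.sin(y)]);ey=np.array([-ex[1],ex[0]]);n=np.array([.5264,.2651])
t=(-.065-(o[:2]-n)@ey)/(dd[:2]@ey);p=o+t*dd;print("hood corner fixture x,z",(p[:2]-n)@ex,p[2])
```

```text
[ 0.62309683 -0.22182619  0.048     ] [ 0.49403996 -0.16879073  0.048     ] 0.1395293366412165
mid [ 0.55856839 -0.19491304  0.048     ]
grasp [ 0.5169304  -0.17784619  0.048     ]
(array([-0.   , -0.   ,  0.133]), array([ 0.383, -0.006,  1.817]))
(array([-0.   , -0.   ,  0.133]), array([ 0.383, -0.006,  2.657]))
hood corner fixture x,z 0.10023896130394633 0.2048314721822151
```

Request:
arm_command(series=[0,0,0.133,0.38,-0.01,0.98,1,0,0,0.133,0.38,-0.01,0.98,1,0,0,0.133,0.38,-0.01,0.98,1])

```text
t: 3.58
eef_pos: [0.5154, -0.1771, 0.2007]
ee_rot: [3.14, 0.006, -0.388]
force: [-0.5, -0.6, 0.7]
width: 0.0875
gripper_force: 0.0
```

Request:
arm_command(series=[0,0,0,0,0,0.98,1,0,0,0,0,0,0.98,1,0,0,0,0,0,0.98,1,0,0,0,0,0,0.98,1])

```text
t: 4.08
eef_pos: [0.518, -0.1782, 0.1082]
ee_rot: [-3.141, -0.003, -0.388]
force: [0.2, -0.1, 0.7]
width: 0.0874
gripper_force: 0.0
```

Run:
```python
from h import *
print(delta([.517,-.178,.036],[np.pi,0,-.389]))
```

```text
(array([-0.   , -0.002,  0.001]), array([-0.013,  0.003,  0.722]))
```

Request:
arm_command(series=[0,0,0,0,0,0.7,1,0,0,0,0,0,0.7,1,0,0,0,0,0,0.7,1,0,0,0,0,0,0.7,1])

```text
t: 4.58
eef_pos: [0.518, -0.1785, 0.038]
ee_rot: [-3.141, -0.003, -0.389]
force: [-0.8, -0.2, 1.0]
width: 0.0877
gripper_force: 0.0
```

Request:
arm_command(series=[0,0,0,0,0,0,0.3,0,0,0,0,0,0,0.3,0,0,0,0,0,0,0.3,0,0,0,0,0,0,0.3,0,0,0,0,0,0,0.3,0,0,0,0,0,0,0.3], force=50)

```text
t: 5.32
eef_pos: [0.5162, -0.1784, 0.0355]
ee_rot: [3.141, 0.0, -0.39]
force: [-0.4, 0.3, 1.3]
width: 0.0496
gripper_force: 50.0
```

Request:
arm_command(series=[0,0,0,0,0,-0.2,0.3,0,0,0,0,0,-0.45,0.3,0,0,0,0,0,-0.7,0.3,0,0,0,0,0,-0.95,0.3,0,0,0,0,0,-0.95,0.3])

```text
t: 5.95
eef_pos: [0.5171, -0.1784, 0.1319]
ee_rot: [-3.14, -0.003, -0.39]
force: [0.3, -0.6, -2.7]
width: 0.0496
gripper_force: 50.0
```

Request:
arm_command(series=[0,0,-0.04,-0.06,-0.28,0,0.3,0,0,-0.08,-0.15,-0.6,0,0.3,0,0,-0.127,-0.25,-1,0,0.3,0,0,-0.127,-0.25,-1,0,0.3,0,0,-0.127,-0.25,-1,0,0.3])

```text
t: 6.58
eef_pos: [0.5303, -0.0764, 0.1293]
ee_rot: [3.141, 0.002, -0.19]
force: [-0.8, 0.5, -3.1]
width: 0.0493
gripper_force: 50.0
```

Run:
```python
from h import *
s=arm.get_state();print(s['width'],s['eef_pos'].round(4))
print(delta([.535,-.066,.06],[np.pi,0,-.19]))
m,f=wrist("w3");cv2.imwrite("pics/s3.png",cv2.resize(arm.grab_frame("scene")[120:260,200:420],None,fx=3,fy=3))
```

```text
0.049256125502346794 [ 0.5303 -0.0764  0.1293]
(array([ 0.   ,  0.001, -0.   ]), array([ 0.028, -0.111,  0.693]))
```

View pics/s3.png

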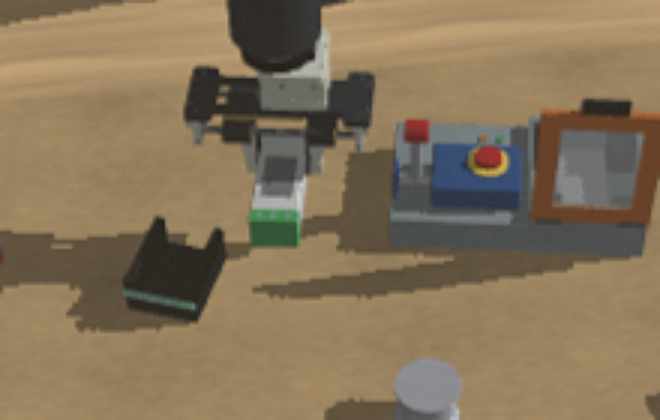

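Request:
arm_command(series=[0,0,0,0.02,-0.1,0.4,0.3,0,0,0,0.02,-0.1,0.75,0.3,0,0,0,0.02,-0.1,0.92,0.3,0,0,0,0.02,-0.1,0.97,0.3,0,0,0,0.02,-0.1,0.97,0.3])

```text
t: 7.3
eef_pos: [0.5351, -0.0675, 0.0336]
ee_rot: [3.141, 0.0, -0.191]
force: [0.4, -0.3, -3.1]
width: 0.0496
gripper_force: 50.0
```

Request:
arm_command(series=[0,0,0,0,0,0.03,0.3,0,0,0,0,0,0.05,0.3,0,0,0,0,0,0.05,0.3])

```text
t: 7.68
eef_pos: [0.5351, -0.067, 0.0288]
ee_rot: [-3.141, -0.0, -0.19]
force: [0.2, -0.4, -2.9]
width: 0.0498
gripper_force: 50.0
```

Request:
arm_command(series=[0,0,0,0,0,0.015,0.3,0,0,0,0,0,0.015,0.3,0,0,0,0,0,0.015,0.3])

```text
t: 8.05
eef_pos: [0.5352, -0.0669, 0.0276]
ee_rot: [-3.141, -0.001, -0.19]
force: [-2.0, 1.0, 6.5]
width: 0.0502
gripper_force: 50.0
```

Request:
arm_command(series=[0,0,0,0,0,0.01,0.3,0,0,0,0,0,0.01,0.3])

```text
t: 8.3
eef_pos: [0.5353, -0.0669, 0.0275]
ee_rot: [-3.141, -0.001, -0.19]
force: [-6.6, 2.9, 17.4]
width: 0.0497
gripper_force: 50.0
```

Request:
arm_command(series=[0,0,0,0,0,-0.01,1,0,0,0,0,0,-0.01,1,0,0,0,0,0,-0.01,1,0,0,0,0,0,-0.01,1])

```text
t: 8.8
eef_pos: [0.535, -0.067, 0.0269]
ee_rot: [3.141, 0.0, -0.19]
force: [-0.3, 0.0, -0.3]
width: 0.0833
gripper_force: 0.0
```

Request:
arm_command(series=[0,0,0,0,0,-0.3,1,0,0,0,0,0,-0.98,1,0,0,0,0,0,-0.98,1,0,0,0,0,0,-0.98,1])

```text
t: 9.3
eef_pos: [0.5351, -0.0669, 0.1255]
ee_rot: [-3.141, -0.001, -0.19]
force: [-0.3, -0.1, -0.5]
width: 0.0875
gripper_force: 0.0
```

Request:
arm_command(series=[0,0,0,0,0,-0.7,1,0,0,0,0,0,-0.7,1,0,0,0,0,0,-0.7,1,0,0,0,0,0,-0.7,1])

```text
t: 9.8
eef_pos: [0.5339, -0.0671, 0.1931]
ee_rot: [3.141, 0.003, -0.19]
force: [0.6, -0.3, -0.9]
width: 0.0873
gripper_force: 0.0
```

```bash
cat > mod.py <<'E'
from h import *
def module(m,f,z):
    h=cv2.cvtColor(f,cv2.COLOR_BGR2HSV);H,S,V=[h[...,i].astype(int) for i in range(3)]
    k=(((S<60)&(V>85))|((H>45)&(H<80)&(S>100))).astype(np.uint8);k[222:]=0;k[:,:200]=0;k[:,440:]=0
    k=cv2.morphologyEx(k,cv2.MORPH_CLOSE,np.ones((7,7)));k=cv2.morphologyEx(k,cv2.MORPH_OPEN,np.ones((7,7)))
    cs=max(cv2.findContours(k,0,2)[0],key=cv2.contourArea)
    q=np.array([onz(m,*p[0],z)[:2] for p in cs])
    (c,wh,a)=cv2.minAreaRect((q*1000).astype(np.float32)); print("centre mm",np.round(c,1),"size",np.round(wh,1),"ang",a)
    print("px",cv2.boundingRect(cs)); return k
E
python3 - <<'E'
from mod import *
s=arm.get_state();print(s['t'],s['q'].round(3),s['eef_pos'].round(4),s['ee_rot'].round(4))
m,f=wrist("w4");np.save("w4.npy",m['pose']);module(m,f,.04)
E
```

```text
9.8 [ 2.390e-01  1.810e-01 -3.670e-01 -1.000e-03 -1.026e+00  1.142e+00] [ 0.5339 -0.0671  0.1931] [ 3.1407  0.0032 -0.1905]
centre mm [579.3 -75.1] size [ 50.  138.3] ang 79.05484008789062
px (281, 59, 61, 161)
```

View pics/w4.png

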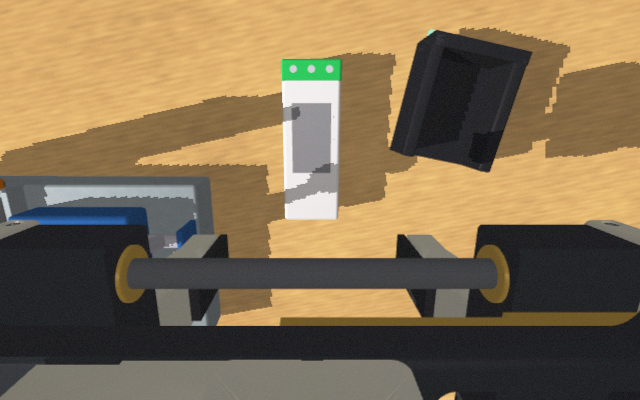

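Request:
arm_command(series=[0,0,0,0.46,0,0.5,0.78,0,0,0,0.46,0,0.9,0.78,0,0,0,0.46,0,0.9,0.78,0,0,0,0.46,0,0.9,0.78])

```text
t: 10.35
eef_pos: [0.5804, -0.0757, 0.1058]
ee_rot: [3.141, 0.0, -0.19]
force: [-0.2, 0.1, 0.2]
width: 0.0688
gripper_force: 0.0
```

Run:
```python
from h import *
s=arm.get_state();print(s['width'],s['eef_pos'].round(4))
print(delta([.579,-.075,.035],[np.pi,0,-.191]))
```

```text
0.0688061493642842 [ 0.5804 -0.0757  0.1058]
(array([0.   , 0.   , 0.001]), array([-0.015, -0.005,  0.708]))
```

Request:
arm_command(series=[0,0,0,-0.01,0,0.4,0.78,0,0,0,-0.01,0,0.69,0.78,0,0,0,-0.01,0,0.69,0.78,0,0,0,-0.01,0,0.69,0.78])

```text
t: 10.85
eef_pos: [0.5806, -0.0753, 0.0384]
ee_rot: [-3.141, -0.003, -0.189]
force: [0.0, 0.0, 0.1]
width: 0.0683
gripper_force: 0.0
```

Request:
arm_command(series=[0,0,0,0,0,0,0.3,0,0,0,0,0,0,0.3,0,0,0,0,0,0,0.3,0,0,0,0,0,0,0.3], force=45)

```text
t: 11.35
eef_pos: [0.5797, -0.0754, 0.037]
ee_rot: [-3.141, -0.001, -0.19]
force: [-1.3, -0.0, 7.1]
width: 0.0495
gripper_force: 45.0
```

Request:
arm_command(series=[0,0,0,0,0,-0.4,0.3,0,0,0,0,0,-0.99,0.3,0,0,0,0,0,-0.99,0.3,0,0,0,0,0,-0.99,0.3])

```text
t: 11.85
eef_pos: [0.5784, -0.0754, 0.1346]
ee_rot: [-3.141, 0.001, -0.191]
force: [-0.1, -0.2, -3.4]
width: 0.0495
gripper_force: 45.0
```

Request:
arm_command(series=[0,0,0,0,0,-0.99,0.3,0,0,0,0,0,-0.99,0.3,0,0,0,0,0,-0.99,0.3])

```text
t: 12.22
eef_pos: [0.5801, -0.0754, 0.2354]
ee_rot: [-3.141, -0.003, -0.19]
force: [0.2, -0.4, -3.5]
width: 0.0499
gripper_force: 45.0
```

Run:
```python
from h import *
s=arm.get_state();print(s['width'],s['eef_pos'].round(4))
print(delta([.51,.175,.26],[np.pi,0,-.191]))
```

```text
0.04988801868380094 [ 0.5801 -0.0754  0.2354]
(array([-0.001, -0.002,  0.001]), array([-1.161, -2.327, -0.247]))
```

Request:
arm_command(series=[0,0,0,-0.2,-0.35,-0.08,0.3,0,0,0,-0.39,-0.78,-0.08,0.3,0,0,0,-0.39,-0.78,-0.08,0.3])

```text
t: 12.6
eef_pos: [0.5539, 0.0106, 0.2393]
ee_rot: [3.14, 0.004, -0.188]
force: [0.4, -0.1, -2.2]
width: 0.0497
gripper_force: 45.0
```

Request:
arm_command(series=[0,0,0,-0.39,-0.78,-0.08,0.3,0,0,0,-0.39,-0.78,-0.08,0.3])

```text
t: 12.85
eef_pos: [0.5307, 0.0935, 0.2478]
ee_rot: [3.14, 0.003, -0.19]
force: [0.7, -0.5, -2.6]
width: 0.0496
gripper_force: 45.0
```

Request:
arm_command(series=[0,0,0,-0.2,-0.4,-0.08,0.3,0,0,0,-0.39,-0.78,-0.08,0.3,0,0,0,-0.39,-0.78,-0.08,0.3,0,0,0,-0.39,-0.78,-0.08,0.3])

```text
t: 13.35
eef_pos: [0.5079, 0.1758, 0.2562]
ee_rot: [3.139, 0.002, -0.19]
force: [-0.3, -0.3, -2.9]
width: 0.0498
gripper_force: 45.0
```

Run:
```python
from h import *
s=arm.get_state();print(s['width'],s['eef_pos'].round(4),s['ee_rot'].round(4))
m,f=wrist("w5");np.save("w5.npy",m['pose'])
cv2.imwrite("pics/w5c.png",cv2.resize(f[30:230,130:390],None,fx=3,fy=3,interpolation=cv2.INTER_CUBIC))
```

```text
0.04976543679534375 [0.5079 0.1758 0.2562] [ 3.1391e+00  2.4000e-03 -1.9000e-01]
```

View pics/w5c.png

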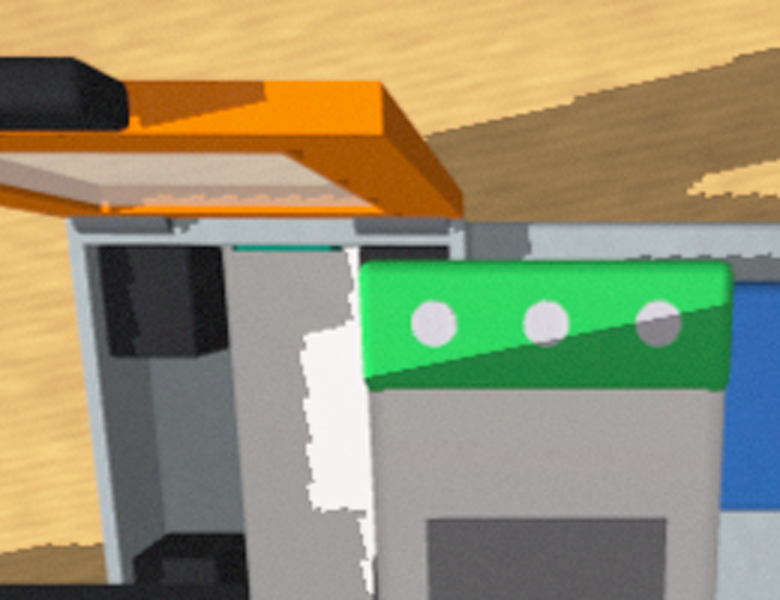

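Run:
```python
from h import *
m=arm.camera_model("wrist");m['pose']=np.load("w5.npy")
y=-.19;ex=np.array([np.cos(y),np.sin(y)]);ey=np.array([-ex[1],ex[0]]);N=np.array([.5264,.2651])
def F(n,cx,cy,*zs):
    for z in zs:
        p=onz(m,cx/3+130-.33,cy/3+30-.33,z)[:2]-N; print(n,z,"nest axes mm",(p@ex*1000).round(1),(p@ey*1000).round(1))
F("floor L top",225,260,.016);F("floor L bot",245,520,.016);F("rimBL",68,220,.06);F("rimBR",466,222,.06);F("rim left low",103,540,.06)
F("TL top BR",197,356,.036,.052);F("TL bot BR",230,346,.016);F("floor back",285,250,.016);F("BL top TR",245,533,.036,.052)
F("rim inner back",285,245,.06)
F("mod green FL",362,270,.2562+.003)
F("mod green FR",730,270,.2562+.003)
```

```text
floor L top 0.016 nest axes mm 68.5 28.0
floor L bot 0.016 nest axes mm -31.9 28.5
rimBL 0.06 nest axes mm 81.0 64.2
rimBR 0.06 nest axes mm 80.4 -65.4
rim left low 0.06 nest axes mm -27.5 65.3
TL top BR 0.036 nest axes mm 34.9 34.7
TL top BR 0.052 nest axes mm 36.3 29.0
TL bot BR 0.016 nest axes mm 36.8 28.8
floor back 0.016 nest axes mm 72.1 5.4
BL top TR 0.036 nest axes mm -31.7 22.5
BL top TR 0.052 nest axes mm -27.2 17.4
rim inner back 0.06 nest axes mm 73.2 -5.9
mod green FL 0.2592 nest axes mm 66.9 -66.7
mod green FR 0.2592 nest axes mm 66.9 -115.3
```

Request:
arm_command(series=[0,0,0,0.01,-0.45,0,0.3,0,0,0,0.02,-0.91,0,0.3,0,0,0,0.02,-0.91,0.3,0.3,0,0,0,0.02,-0.91,0.8,0.3,0,0,0,0.02,-0.91,0.8,0.3,0,0,0,0.02,-0.91,0.8,0.3])

```text
t: 14.15
eef_pos: [0.5289, 0.265, 0.1795]
ee_rot: [-3.141, -0.001, -0.191]
force: [0.2, 0.2, -2.3]
width: 0.0498
gripper_force: 45.0
```

Run:
```python
from h import *
s=arm.get_state();print(s['eef_pos'].round(4),s['ee_rot'].round(4),s['q'].round(2))
print(delta([.5274,.2649,.10],[np.pi,0,-.19]))
```

```text
[0.5289 0.265  0.1795] [-3.1413e+00 -1.3000e-03 -1.9070e-01] [ 0.8   0.28 -0.27  0.   -1.02  0.58]
(array([-0.   , -0.001, -0.   ]), array([-0.015,  0.004,  0.795]))
```

Request:
arm_command(series=[0,0,0,-0.01,0,0.4,0.3,0,0,0,-0.01,0,0.8,0.3,0,0,0,-0.01,0,0.8,0.3,0,0,0,-0.01,0,0.8,0.3])

```text
t: 14.65
eef_pos: [0.5284, 0.2665, 0.1008]
ee_rot: [-3.139, -0.003, -0.19]
force: [0.2, 0.8, -2.2]
width: 0.0498
gripper_force: 45.0
```

Run:
```python
from h import *
s=arm.get_state();print(s['eef_pos'].round(4),s['ee_rot'].round(4))
print(delta([.5274,.2649,.053],[np.pi,0,-.19]))
```

```text
[0.5284 0.2665 0.1008] [-3.1391e+00 -2.7000e-03 -1.8970e-01]
(array([-0.002, -0.002,  0.   ]), array([-0.008,  0.019,  0.478]))
```

Request:
arm_command(series=[0,0,0,-0.01,0.01,0.1,0.3,0,0,0,-0.01,0.01,0.22,0.3,0,0,0,-0.01,0.01,0.34,0.3,0,0,0,-0.01,0.01,0.42,0.3,0,0,0,-0.01,0.01,0.42,0.3])

```text
t: 15.28
eef_pos: [0.5251, 0.2644, 0.055]
ee_rot: [3.14, 0.001, -0.19]
force: [0.2, -0.1, -2.8]
width: 0.0495
gripper_force: 45.0
```

Request:
arm_command(series=[0,0,0,0,0,0.03,0.3,0,0,0,0,0,0.05,0.3,0,0,0,0,0,0.05,0.3])

```text
t: 15.65
eef_pos: [0.5259, 0.2651, 0.053]
ee_rot: [-3.141, -0.001, -0.19]
force: [-5.4, -2.2, 11.5]
width: 0.0497
gripper_force: 45.0
```

Request:
arm_command(series=[0,0,0,0,0,-0.02,0.7,0,0,0,0,0,-0.02,0.7,0,0,0,0,0,-0.02,0.7,0,0,0,0,0,-0.02,0.7])

```text
t: 16.15
eef_pos: [0.5256, 0.2647, 0.0529]
ee_rot: [3.141, 0.0, -0.19]
force: [-0.6, -0.2, -0.6]
width: 0.0612
gripper_force: 0.0
```

Request:
arm_command(series=[0,0,0,0,0,-0.3,0.7,0,0,0,0,0,-0.8,0.7,0,0,0,0,0,-0.98,0.7,0,0,0,0,0,-0.98,0.7])

```text
t: 16.65
eef_pos: [0.5263, 0.2654, 0.1527]
ee_rot: [-3.139, -0.002, -0.19]
force: [0.1, 0.5, 0.2]
width: 0.0614
gripper_force: 0.0
```

Request:
arm_command(series=[0,0,0,-0.2,0,-0.98,0,0,0,0,-0.4,0,-0.98,0,0,0,0,-0.4,0,-0.98,0,0,0,0,-0.4,0,-0.98,0])

```text
t: 17.15
eef_pos: [0.4857, 0.2721, 0.2478]
ee_rot: [3.14, 0.001, -0.19]
force: [-0.1, -0.6, -0.6]
width: 0.0271
gripper_force: 0.0
```

Run:
```python
from mod import *
s=arm.get_state();print(s['t'],s['q'].round(3),s['eef_pos'].round(4),s['ee_rot'].round(4))
m,f=wrist("w6");np.save("w6.npy",m['pose']);module(m,f,.056)
cv2.imwrite("pics/w6c.png",cv2.resize(f[20:220,180:440],None,fx=3,fy=3))
```

```text
17.15 [ 8.620e-01  1.660e-01 -2.520e-01 -1.000e-03 -1.154e+00  5.190e-01] [0.4857 0.2721 0.2478] [ 3.1404e+00  1.3000e-03 -1.9010e-01]
centre mm [522.  230.6] size [202.2 161.7] ang 79.13629913330078
px (241, 56, 199, 166)
```

View pics/w6c.png

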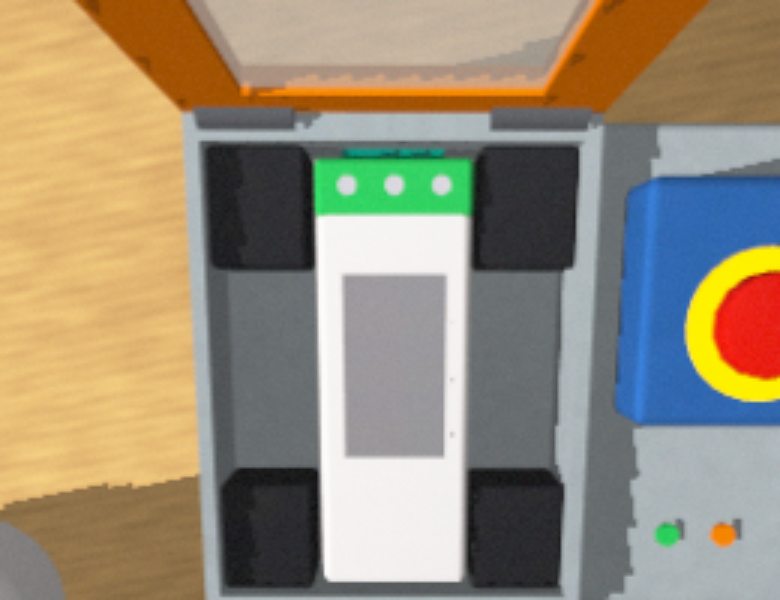

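Request:
arm_command(series=[0,0,0,0,0,-0.45,0,0,0,0,0.4,0,-0.45,0,0,0,0,1,0,-0.45,0,0,0,0,1,0,-0.45,0])

```text
t: 17.7
eef_pos: [0.5871, 0.2519, 0.2898]
ee_rot: [3.137, 0.004, -0.194]
force: [-1.2, -0.7, -0.9]
width: 0.0004
gripper_force: 0.0
```

Request:
arm_command(series=[0,0,0,0.5,0,0,0,0,0,0,0.85,0,0,0,0,0,0,0.85,0,0.1,0,0,0,0,0.85,0,0.4,0,0,0,0,0.85,0,0.62,0,0,0,0,0.85,0,0.62,0,0,0,0,0.85,0,0.62,0])

```text
t: 18.58
eef_pos: [0.6679, 0.2376, 0.2326]
ee_rot: [3.141, -0.0, -0.19]
force: [0.5, 0.1, 0.4]
width: 0.0005
gripper_force: 0.0
```

```bash
cat >> h.py <<'E'
NC=np.array([.5264,.2651]);ex=np.array([np.cos(-.19),np.sin(-.19)]);ey=np.array([-ex[1],ex[0]])
def nest():
    s=arm.get_state();p=s['eef_pos'];d=p[:2]-NC
    print("t",s['t'],"nest mm",np.round([d@ex*1000,d@ey*1000,p[2]*1000],1),"rot",s['ee_rot'].round(3),"F",s['force'].round(1),"w",s['width'].round(4))
E
python3 - <<'E'
from h import *
nest()
E
```

```text
Traceback (most recent call last):
  File "h.py", line 25, in nest
    print("t",s['t'],"nest mm",np.round([d@ex*1000,d@ey*1000,p[2]*1000],1),"rot",s['ee_rot'].round(3),"F",s['force'].round(1),"w",s['width'].round(4))
                                                                                                                                  ^^^^^^^^^^^^^^^^
AttributeError: 'float' object has no attribute 'round'
```

Request:
arm_command(series=[0,0,0,-0.25,0,0,0,0,0,0,-0.48,0,0,0,0,0,0,-0.7,0,0.03,0,0,0,0,-0.92,0,0.07,0])

```text
t: 19.08
eef_pos: [0.5778, 0.2554, 0.2271]
ee_rot: [-3.139, -0.003, -0.19]
force: [1.0, -0.3, -1.3]
width: 0.0002
gripper_force: 0.6
```

Request:
arm_command(series=[0,0,0,-0.21,0,0.08,0,0,0,0,-0.41,0,0.18,0,0,0,0,-0.59,0,0.32,0,0,0,0,-0.75,0,0.48,0,0,0,0,-0.88,0,0.66,0,0,0,0,-0.97,0,0.83,0])

```text
t: 19.82
eef_pos: [0.4824, 0.274, 0.1433]
ee_rot: [-3.139, -0.002, -0.19]
force: [0.1, 0.1, 0.0]
width: 0.0002
gripper_force: 0.3
```

```bash
sed -i "s/s\['width'\].round(4)/s['width']/" h.py
python3 - <<'E'
from h import *
nest(); m,f=wrist("w7")
E
```

```text
t 19.825 nest mm [-44.9   0.4 143.3] rot [-3.139e+00 -2.000e-03 -1.900e-01] F [0.1 0.1 0. ] w 0.00021833531338700244
```

View pics/w7.png

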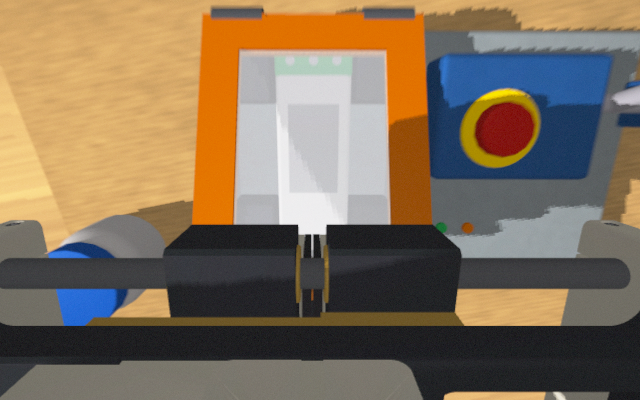

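Request:
arm_command(series=[0,0,0,-0.07,0,0.17,0,0,0,0,-0.11,0,0.36,0,0,0,0,-0.13,0,0.51,0,0,0,0,-0.13,0,0.53,0,0,0,0,-0.13,0,0.53,0])

```text
t: 20.5
eef_pos: [0.4701, 0.2762, 0.0907]
ee_rot: [-3.14, -0.001, -0.19]
force: [-5.2, 0.1, 9.3]
width: 0.0003
gripper_force: 5.2
```

Request:
arm_command(series=[0,0,0,0,0,0.02,0,0,0,0,0,0,0.03,0,0,0,0,0,0,0.03,0])

```text
t: 20.88
eef_pos: [0.4701, 0.2763, 0.0902]
ee_rot: [-3.14, -0.002, -0.189]
force: [-13.9, -2.8, 35.3]
width: 0.0004
gripper_force: 18.0
```

Request:
arm_command(series=[0,0,0,0,0,-0.5,0,0,0,0.1,0,0,-1,0,0,0,0.2,0.35,0.4,-1,0,0,0,0.3,0.76,0.8,-1,0,0,0,0.4,0.76,1,-1,0,0,0,0.5,0.76,1,-1,0,0,0,0.5,0.76,1,-1,0])

```text
t: 21.75
eef_pos: [0.5257, 0.1627, 0.1866]
ee_rot: [-3.141, -0.0, -0.975]
force: [0.1, 0.6, -0.5]
width: 0.0003
gripper_force: 0.0
```

Run:
```python
from h import *
nest(); b=NC+.0187*ex-.1122*ey;print(b,delta([b[0],b[1],.13],[np.pi,0,-.19-np.pi/2]))
m=arm.camera_model("top");f=arm.grab_frame("top");h=cv2.cvtColor(f,cv2.COLOR_BGR2HSV)
for n,lo,hi in (("orange",(5,180,100),(14,255,255)),):
    k=cv2.inRange(h,lo,hi);k[:150]=0;k[290:]=0;k[:,:190]=0;k[:,270:]=0;print(cv2.boundingRect(cv2.findNonZero(k)))
for nx,z in((82,.06),(-82,.068)):
    for ny in(65,-65):
        p=NC+nx/1e3*ex+ny/1e3*ey;print(nx,ny,proj(m,[*p,z]).round(1))
```

```text
t 21.75 nest mm [  18.7 -100.7  186.6] rot [-3.141 -0.    -0.975] F [ 0.1  0.6 -0.5] w 0.00027692692627486474
[0.52357351 0.15138746] (array([-0. ,  0. ,  0.5]), array([0.082, 0.082, 0.566]))
(220, 237, 38, 22)
82 65 [225.8 198.3]
82 -65 [266.1 207.3]
-82 65 [211.1 249.6]
-82 -65 [252.6 259. ]
```

Request:
arm_command(series=[0,0,0.12,0.08,0.08,0,0,0,0,0.24,0.08,0.08,0.1,0,0,0,0.36,0.08,0.08,0.2,0,0,0,0.5,0.08,0.08,0.4,0,0,0,0.5,0.08,0.08,0.56,0,0,0,0.5,0.08,0.08,0.56,0,0,0,0.5,0.08,0.08,0.56,0])

```text
t: 22.68
eef_pos: [0.5235, 0.1521, 0.1305]
ee_rot: [-3.141, 0.0, -1.757]
force: [-0.1, 0.4, -0.1]
width: 0.0003
gripper_force: 0.0
```

Run:
```python
from h import *
nest()
m=arm.camera_model("top");f=arm.grab_frame("top")
h=cv2.cvtColor(f,cv2.COLOR_BGR2HSV);k=cv2.inRange(h,(0,150,60),(8,255,255))|cv2.inRange(h,(172,150,60),(180,255,255))
k[:200]=0;k[280:]=0;k[:,:240]=0;k[:,330:]=0
n,l,st,c=cv2.connectedComponentsWithStats(k);print(st[1:],c[1:].round(1))
```

```text
t 22.675 nest mm [  18.5 -111.5  130.5] rot [-3.141  0.    -1.757] F [-0.1  0.4 -0.1] w 0.00032392965176364976
[[299 218   8   8  57]] [[302.6 221.4]]
```

Request:
arm_command(series=[0,0,0,0,0,0.15,0,0,0,0,0,0,0.22,0,0,0,0,0,0,0.255,0,0,0,0,0,0,0.26,0,0,0,0,0,0,0.26,0])

```text
t: 23.35
eef_pos: [0.5232, 0.152, 0.1043]
ee_rot: [-3.141, 0.0, -1.76]
force: [-1.5, 0.2, 5.6]
width: 0.0005
gripper_force: 2.7
```

```bash
cat > knob.py <<'E'
from h import *
def knob():
    for cam in("top","scene"):
        m=arm.camera_model(cam);f=arm.grab_frame(cam)
        h=cv2.cvtColor(f,cv2.COLOR_BGR2HSV);k=cv2.inRange(h,(0,150,60),(8,255,255))|cv2.inRange(h,(172,150,60),(180,255,255))
        b=NC-.0*ex-.193*ey; u,v=proj(m,[*b,.1]).astype(int); r=np.zeros_like(k);r[v-45:v+45,u-45:u+45]=1;k*=r
        n,l,st,c=cv2.connectedComponentsWithStats(k);print(cam,[(list(map(int,s)),q.round(1)) for s,q in zip(st[1:],c[1:]) if s[4]>8])
        for nx,z in((54+20,.155),(54-89,.094)): p=NC+nx/1e3*ex-.193*ey;print("  expect",proj(m,[*p,z]).round(1))
E
python3 -c "
from knob import *
nest();knob()"
```

```text
t 23.35 nest mm [  18.2 -111.7  104.3] rot [-3.141  0.    -1.76 ] F [-1.5  0.2  5.6] w 0.0005491525600825719
top [([293, 244, 8, 8, 49], array([296.9, 247.7]))]
  expect [304.3 214.6]
  expect [296.7 252.7]
scene [([337, 149, 7, 6, 36], array([339.8, 151.2]))]
  expect [338.4 167. ]
  expect [339.5 158.2]
```

Request:
arm_command(series=[0,0,0,0,0,-0.4,0,0,0,0,0,0,-0.9,0,0,0,-0.12,0,0,-0.9,0,0,0,-0.23,0,0,-0.9,0.5,0,0,-0.34,0,0,-0.9,0.5,0,0,-0.46,0,0,-0.9,0.5,0,0,-0.58,0,0,-0.9,0.5,0,0,-0.7,0,0,-0.9,0.5])

```text
t: 24.45
eef_pos: [0.5229, 0.1516, 0.1936]
ee_rot: [3.141, 0.0, -0.658]
force: [0.7, 0.2, -0.5]
width: 0.0423
gripper_force: 0.0
```

```bash
cat >> knob.py <<'E'
def tri(px):
    A=[];B=[]
    for cam,(u,v) in px.items():
        o,d=ray(arm.camera_model(cam),u,v);d/=np.linalg.norm(d);Q=np.eye(3)-np.outer(d,d);A.append(Q);B.append(Q@o)
    p=np.linalg.lstsq(np.vstack(A),np.hstack(B),rcond=None)[0];q=p[:2]-NC
    print("p",p.round(4),"nest",(q@ex*1e3).round(1),(q@ey*1e3).round(1));return p
E
python3 - <<'E'
from knob import *
nest();knob()
tri({"top":(296.9,247.7),"scene":(339.8,151.2)})
m=arm.camera_model("wrist");m['pose']=np.load("w1.npy");p=onz(m,428.8,89,.155)[:2]-NC;print("knob up nest",p@ex,p@ey)
b,R=tool();print(delta([*(NC-.03*ex-.19*ey),.19],[np.pi,0,-.19]))
E
```

```text
t 24.45 nest mm [  18.  -112.1  193.6] rot [ 3.141  0.    -0.658] F [ 0.7  0.2 -0.5] w 0.04228979517398954
top [([291, 256, 8, 8, 48], array([294.8, 259.5]))]
  expect [304.3 214.6]
  expect [296.7 252.7]
scene [([337, 152, 7, 6, 36], array([339.9, 154.1])), ([358, 169, 9, 7, 51], array([362.4, 172.1]))]
  expect [338.4 167. ]
  expect [339.5 158.2]
p [0.4684 0.0802 0.1374] nest -22.0 -192.5
knob up nest 0.05418370461735448 -0.19302455769293458
(array([ 0. ,  0. , -0.3]), array([-0.073,  0.912,  0.037]))
```

Run:
```python
from knob import *
tri({"top":(294.8,259.5),"scene":(339.9,154.1)})
for nx,z in ((-55,.094),): p=NC+nx/1e3*ex-.193*ey;print([proj(arm.camera_model(c),[*p,z]).round(1) for c in("top","scene")])
print(delta([*(NC-.055*ex-.193*ey),.19],[np.pi,0,-.19]))
```

```text
p [0.4353 0.0868 0.0944] nest -55.8 -192.3
[array([295.2, 259.3]), array([339.7, 154.3])]
(array([ 0. ,  0. , -0.3]), array([-0.282,  1.053,  0.037]))
```

Request:
arm_command(series=[0,0,-0.12,-0.1,0.5,0,0.55,0,0,-0.24,-0.28,1,0,0.55,0,0,-0.3,-0.28,1,0.04,0.55,0,0,-0.3,-0.28,1,0.04,0.55,0,0,-0.3,-0.28,1,0.04,0.55])

```text
t: 25.18
eef_pos: [0.4399, 0.0907, 0.1901]
ee_rot: [3.142, -0.0, -0.197]
force: [0.0, 0.6, 0.7]
width: 0.0483
gripper_force: 0.0
```

Run:
```python
from h import *
nest();print(delta([*(NC-.0555*ex-.1926*ey),.096],[np.pi,0,-.19]))
```

```text
t 25.175 nest mm [ -52.  -187.6  190.1] rot [ 3.142 -0.    -0.197] F [0.  0.6 0.7] w 0.04832478690417625
(array([ 0.   , -0.   , -0.005]), array([-0.034,  0.05 ,  0.941]))
```

Request:
arm_command(series=[0,0,-0.005,-0.03,0.05,0.3,0.55,0,0,-0.005,-0.03,0.05,0.7,0.55,0,0,-0.005,-0.03,0.05,0.94,0.55,0,0,-0.005,-0.03,0.05,0.94,0.55,0,0,-0.005,-0.03,0.05,0.94,0.55])

```text
t: 25.8
eef_pos: [0.4363, 0.0865, 0.0967]
ee_rot: [-3.141, -0.001, -0.186]
force: [-0.5, -0.1, 0.1]
width: 0.0483
gripper_force: 0.0
```

Request:
arm_command(series=[0,0,0,0,0,0,0.1,0,0,0,0,0,0,0.1,0,0,0,0,0,0,0.1,0,0,0,0,0,0,0.1], force=15)

```text
t: 26.3
eef_pos: [0.4359, 0.0865, 0.0966]
ee_rot: [-3.141, -0.001, -0.185]
force: [-2.9, 3.2, 5.8]
width: 0.0256
gripper_force: 15.0
```

Run:
```python
from h import *
nest()
for a in(1.43,1.25,1.05,.85,.65,.45,.3,.2,.1,0):
    t=a-np.radians(12);print(a,np.round([34.2-95*np.sin(t),62+3+95*np.cos(t)],1))
```

```text
t 26.3 nest mm [ -55.2 -192.5   96.6] rot [-3.141e+00 -1.000e-03 -1.850e-01] F [-2.9  3.2  5.8] w 0.025628934972656836
1.43 [-55.   97.6]
1.25 [-47.8 113. ]
1.05 [-36.6 128.4]
0.85 [-22.6 141.2]
0.65 [ -6.3 150.9]
0.45 [ 11.6 157.3]
0.3 [ 25.6 159.6]
0.2 [ 35.1 160. ]
0.1 [ 44.6 159.4]
0 [ 54.  157.9]
```

Request:
arm_command(series=[0,0,0,0.07,0,-0.15,0.1,0,0,0,0.18,0,-0.31,0.1,0,0,0,0.32,0,-0.44,0.1,0,0,0,0.49,0,-0.53,0.1,0,0,0,0.67,0,-0.6,0.1,0,0,0,0.81,0,-0.62,0.1,0,0,0,0.9,0,-0.62,0.1])

```text
t: 27.18
eef_pos: [0.5248, 0.0693, 0.1583]
ee_rot: [3.142, -0.0, -0.185]
force: [-2.5, 1.6, 5.0]
width: 0.0261
gripper_force: 15.0
```

Request:
arm_command(series=[0,0,0,0.07,0,0,0.1,0,0,0,0.14,0,0.01,0.1,0,0,0,0.16,0,0.01,0.1,0,0,0,0.16,0,0.01,0.1])

```text
t: 27.68
eef_pos: [0.5396, 0.0665, 0.1568]
ee_rot: [3.141, 0.0, -0.185]
force: [-0.1, 1.0, 0.6]
width: 0.0263
gripper_force: 15.0
```

Run:
```python
from h import *
nest()
```

```text
t 27.675 nest mm [  50.5 -192.6  156.8] rot [ 3.141  0.    -0.185] F [-0.1  1.   0.6] w 0.026250691538623985
```

Release, rise clear, and check.

Request:
arm_command(series=[0,0,0,0,0,0,0.6,0,0,0,0,0,0,0.6,0,0,0,0,0,0,0.6,0,0,0,0,0,0,0.6])

```text
t: 28.18
eef_pos: [0.5397, 0.0666, 0.1571]
ee_rot: [-3.142, -0.0, -0.185]
force: [0.1, 0.2, -0.1]
width: 0.0517
gripper_force: 0.0
```

Request:
arm_command(series=[0,0,0,0,0,-0.2,0.6,0,0,0,0,0,-0.5,0.6,0,0,0,0,0,-1,0.6,0,0,0,0,0,-1,0.6])

```text
t: 28.68
eef_pos: [0.5418, 0.0671, 0.2613]
ee_rot: [-3.138, -0.007, -0.185]
force: [-0.1, -0.2, -1.1]
width: 0.0524
gripper_force: 0.0
```

Request:
arm_command(series=[0,0,0,-0.5,0.5,-0.3,0.6,0,0,0,-1,1,-0.3,0.6,0,0,0,-1,1,-0.3,0.6,0,0,0,-1,1,-0.3,0.6,0,0,0,-1,1,-0.3,0.6])

```text
t: 29.3
eef_pos: [0.4236, -0.013, 0.2869]
ee_rot: [-3.142, -0.0, -0.185]
force: [0.9, 0.3, 0.5]
width: 0.0528
gripper_force: 0.0
```

Run:
```python
from knob import *
nest();knob()
m=arm.camera_model("top");f=arm.grab_frame("top");g=cv2.imread("pics/top0.png");h=cv2.cvtColor(f,cv2.COLOR_BGR2HSV)
k=cv2.inRange(h,(5,150,80),(14,255,255));k[:190]=0;k[270:]=0;k[:,:205]=0;k[:,268:]=0
c=max(cv2.findContours(k,0,2)[0],key=cv2.contourArea);print("hood box",cv2.boxPoints(cv2.minAreaRect(cv2.findNonZero(k))).round(1).tolist())
print("expect",[proj(m,[*(NC+x*ex+y*ey),.068]).round(1).tolist() for x in(.082,-.082) for y in(.065,-.065)])
for n,(u,v) in dict(spool=(316,147),jar=(177,246),cleaner=(465,236)).items():
    s=np.s_[v-14:v+14,u-16:u+16];print(n,"mean change",cv2.absdiff(f,g)[s].mean().round(1))
```

```text
t 29.3 nest mm [ -48.4 -292.5  286.9] rot [-3.142 -0.    -0.185] F [0.9 0.3 0.5] w 0.05275512036133632
top [([298, 217, 9, 10, 71], array([302.3, 221.5])), ([272, 226, 8, 8, 51], array([275.3, 229.8]))]
  expect [304.3 214.6]
  expect [296.7 252.7]
scene [([335, 160, 8, 7, 50], array([338.9, 162.9])), ([358, 169, 9, 7, 49], array([362.5, 172. ]))]
  expect [338.4 167. ]
  expect [339.5 158.2]
hood box [[209.89999389648438, 250.1999969482422], [223.39999389648438, 196.39999389648438], [266.0, 207.0], [252.5, 260.8999938964844]]
expect [[225.2, 197.8], [265.7, 206.9], [211.1, 249.6], [252.6, 259.0]]
spool mean change 4.2
jar mean change 3.7
cleaner mean change 4.2
```

```bash
python3 -c "
from station import arm
print(arm.job_done())"
```

```text
the job is handed in; nothing more can be done
None
```

I handed the job in at about 29 s of the 72 s limit, with every step done in the order asked. The module is seated in the nest with its green end to the hinge, the hood is closed, the button press tripped the lever, and the lever is back upright. The final camera check showed the spool, jar and bottle unmoved.

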